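Seat the frosted lamp shade on its two-peg foot

ROBOT

A 6-joint arm with a two-finger parallel gripper is mounted at the origin on the work surface. World frame = base frame: x ahead of the robot, y to its left, z up, the work surface at z = 0. Lengths are in m, angles in rad, forces in N, time in s.
With the tool pointing down it reaches from about 0.35 to 0.775 m from the base axis. Payload 5.5 kg.
Tool frame: the origin (TCP) lies midway between the tips of the shut fingers; the grasp point (between the pads) lies 19 mm behind it (pinch_z is the distance from the TCP to the grasp point, in m); z points along the fingers, x is the direction in which the jaws open and shut, and the axes are right-handed (so a half turn about z gives the same grasp; the last joint's range is limited). The gripper opens to 85 mm and grips with 20 to 120 N. Pads are 22 mm wide; open, the fingers measure 114 mm over their backs; the gripper's body (76 mm by 85 mm) begins 54 mm behind the grasp point. The pads swing forward as they close: fully open they stand 13 mm farther back than shut.
Start: joints at [-1.376, 0.313, 0.046, 1.304, 0, 1.431], TCP at [0.189, -0.543, 0.231] pointing down, gripper open.
Joint ranges: [-2.76, 2.76], [-0.86, 1.69], [-1.03, 1.26], [-2.2, 2.34], [-1.47, 1.5], [-3.14, 3.14]. Speed limits (rad/s): [2.57, 2.57, 3.14, 3.14, 3.14, 3.14].

INTERFACE

Orientations are given as a unit quaternion [w, x, y, z].
In Python, from workcell import get_state, read_camera, camera_info, hand_in, trace, pinch_z gives the robot as it stands. The module is installed in compiled form; this text tells all that it offers.
- The arm moves only by the tool arm_command, never from a script. Its argument "steps" is text: rows parted by semicolons, each of 4 numbers parted by spaces: the shift along the world's x, y, z in mm, then the turn about the world's z in rad. In form: tx ty tz spin; .... A call has 1 to 20 rows; each row is the pose to reach, as a shift and turn from the pose measured when the call began; what a row does not reach only later rows make up. A row lasts 1/8 s, in which the tool goes at most 62.5 mm and 10.7 degrees, less where a joint would pass 70% of its speed; a pose out of reach is approached as far as the arm can. A call with a gripper value outside its range is refused whole. "fingers" is the gripper command: -1 is shut, 1 is fully open, values between are in proportion, set as the call begins (left out, the last holds). The fingers move at their own pace and stop on an object; "newtons" is the grip in N (left out, the last holds). Time passes only in rows, so rows that repeat a pose let the fingers close. It gives the time, the measured TCP pose, the force and the opening at its end, in the units of the state.
- get_state(): the state, without advancing time (a new reading comes with each control period).
- read_camera(name): name is "scene" or "side" or "wrist"; returns the picture (400x640x3 uint8, red, green, blue); there is no depth.
- camera_info(name): a dict with "mtx" (3x3 intrinsics, pixels), "R" (3x3) and "t" (3): a world point X has camera coordinates R X + t. Camera axes: x right, y down, z forward; pixel columns grow to the right and rows downward; lengths in m; the calibration is good to about 2 mm. A picture is of the moment at which its call begins: read the wrist's pose just before it. camera_info takes no time and is no camera call; for the wrist camera it gives the pose at the moment of the call.
- hand_in(): hands the job in, once; it reports no verdict.
Trained networks look in the newest picture that a camera, given by its name, has taken for a name from the list of things; names that differ only in an ending like _2 or _b are one class to them, and where a whole thing is asked for, a point or a joint stands for the part that bears it (a point fixed in the world has none). Each returns a list of dicts, best first, with "score" (0 to 1); they miss things now and then, are a little off and sometimes report something else, mostly with a low value. They report only what shows in the picture. A call takes as long as a camera call. They do not tell look-alikes from the thing itself.
- trace(camera, name): "mask" (400x640 bool, what is visible of it) and "box" ([left, top, width, height] in pixels, round what is visible of it).
The state is a dict: "clock": time; "joint_pos": joint angles; "qvel": joint speeds; "tau": joint torques, N m; "tcp_pos": TCP position; "orientation": TCP orientation; "wrist_force": force on the tool from outside, world axes, zero at the start; "ft_torque": the same for the moment, N m; "finger_gap": finger opening in m.
Only numpy, scipy, OpenCV 4.12 (cv2) and the standard library are available. Lean on these libraries where they do the work, as an engineer would, in place of code of your own. Each camera call takes 0.05 s, during which the arm holds its last target.

TASK

Put the white frosted shade on the black lamp foot that has two brass pegs: both pegs up through the holes in the shade's brass plate, the plate lying flat on the foot. Lower it into place rather than dropping it, let go, and leave the copper shade standing where it is.

Things in the scene. Friction and masses are not known exactly. Their poses are not given: they have to be found in the camera images.
- shade_center (a point): Centre (half-way up, on the axis, z up) of the loose white shade, 140 mm tall, 0.4 kg. Bottom: brass plate 50 x 156 x 6 mm (long along y) with 30 mm through holes 55 mm either side of the axis along y. Then a white cone, 72 to 42 mm across. Grip from above: round aluminium collar, 40 mm across, the top 40 mm (30 to 70 mm above this point). Same after a half turn about z.
- foot_seat (a point): Centre of the flat top (25 mm above the bench, z up) of the fixed black foot, 84 x 180 mm (long along y). Two brass pegs 55 mm either side of it along y stand 35 mm above the top, tapering from 24 mm across to 10 mm at the tip. Seated, the shade's plate lies on this top and the shade's centre is 70 mm above this point; either half turn will do.
- copper_center (a point): Centre (half-way up) of a loose copper-coloured dome shade, 130 mm tall and 128 mm across at the bottom, no plate: a bystander to be left alone. z is up.
- post_foot: Round black lamp foot, 140 mm across and 25 mm tall, fixed to the bench, with one brass post 18 mm thick at its centre reaching 90 mm above the bench: not for this shade. Origin at the centre of its underside, z up.
Things that resemble listed ones, but are neither listed nor needed, are in the scene too. Leave any red look-alike of the part that bears foot_seat alone.

How it is judged:
By the outcome, as a careful person would: the job done as asked, in the order asked, and still so for the second after the job is handed in, with the robot touching nothing.
It also fails if it takes over 43 s, if anything falls off the work surface, if the arm or the gripper's body presses on something with over 40 N, if the wrist force passes 120 N, or if a joint passes its speed limit or range.

## Working session

There is one attempt and no reset: what is moved stays moved. The work goes in short steps, Python scripts to look and compute and a tool call to move; the robot and the scene stay as the last step left them, time stands still between calls to the robot, and variables do not carry over. Pictures are saved under pics/ and viewed, and the job is handed in when it is done.

Besides the shell and the picture viewer there is one more tool, called as name(argument=value, ...) on one line, values as JSON. arm_command: Moves the arm, as the interface text tells. Its arguments: {"type":"object","properties":{"steps":{"type":"string"},"fingers":{"type":"number"},"newtons":{"type":"number"}},"required":["steps"]}

```bash
mkdir -p pics
python3 - <<'E'
from workcell import *
import cv2
s=get_state();print(s['clock'],s['tcp_pos'],s['orientation'],s['finger_gap'],pinch_z)
for c in ['scene','side']:
    im=read_camera(c);cv2.imwrite(f'pics/{c}0.png',im[:,:,::-1])
    i=camera_info(c);print(c,i['mtx'],i['R'],i['t'])
    for n in ['shade_center','foot_seat','copper_center','post_foot']:
        for d in trace(c,n): print(c,n,round(d['score'],2),d['box'])
print(get_state()['clock'])
E
```

```text
0.0 [ 0.18880781 -0.54256405  0.23042671] [-6.19597620e-04  8.15030208e-01 -5.79417750e-01 -6.68678191e-04] 0.08528899978149103 0.0187
scene [[516.39237494   0.         317.01989717]
 [  0.         516.39237494 201.52004731]
 [  0.           0.           1.        ]] [[-0.6885961   0.72513732 -0.00335895]
 [ 0.51912366  0.48971914 -0.70048968]
 [-0.50630627 -0.48409817 -0.71365463]] [ 0.27459013 -0.18422261  1.81827504]
scene shade_center 0.69 [268.7, 241.2, 44.0, 65.5]
scene foot_seat 0.75 [266.0, 113.3, 55.4, 30.7]
scene foot_seat 0.73 [251.8, 185.0, 62.3, 33.1]
scene foot_seat 0.62 [413.6, 204.6, 58.1, 33.7]
scene copper_center 0.74 [366.9, 260.3, 48.4, 54.3]
scene post_foot 0.89 [194.4, 167.6, 42.6, 39.6]
scene post_foot 0.56 [367.6, 256.5, 49.4, 55.1]
side [[483.27945747   0.         316.63602185]
 [  0.         483.27945747 199.40708773]
 [  0.           0.           1.        ]] [[-0.80510414 -0.59312825  0.00249213]
 [-0.45725411  0.61798329 -0.63954306]
 [ 0.37779097 -0.5160383  -0.76875123]] [0.34101552 0.20735335 1.35598114]
side shade_center 0.71 [211.4, 164.4, 48.1, 50.3]
side foot_seat 0.75 [422.6, 148.3, 33.3, 46.9]
side foot_seat 0.63 [305.3, 159.9, 33.2, 41.3]
side foot_seat 0.58 [298.1, 289.2, 37.0, 65.7]
side copper_center 0.61 [200.0, 240.4, 44.5, 53.1]
side post_foot 0.96 [315.8, 111.7, 41.7, 35.2]
0.5
```

View pics/scene0.png

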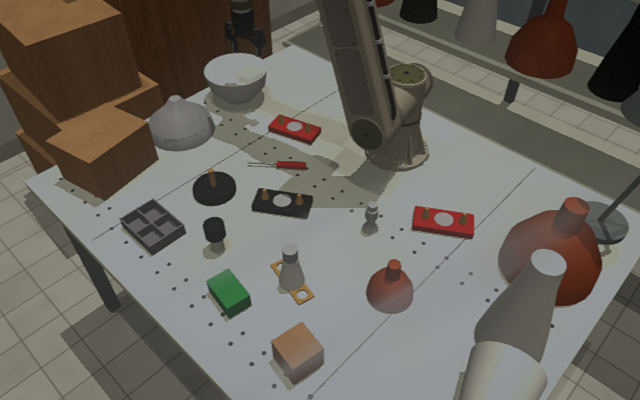

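View pics/side0.png

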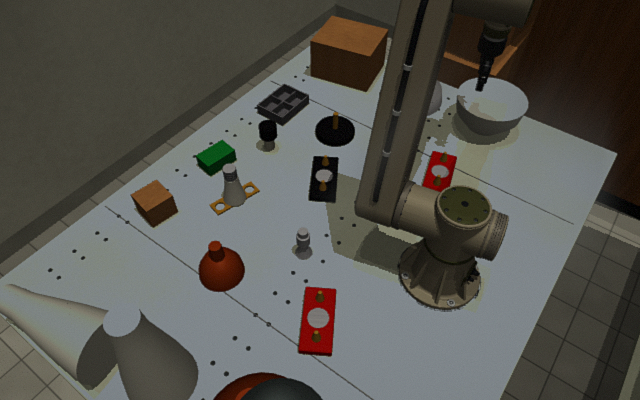

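The black foot is at scene (282,203) and side (323,178). The white shade is at scene (290,270) and side (233,188). The red ones are decoys. I'll zoom in for precise points.

Run:
```python
import cv2,numpy as np
a=cv2.imread('pics/scene0.png');b=cv2.imread('pics/side0.png')
def crop(im,x,y,w,h): return cv2.resize(im[y:y+h,x:x+w],None,fx=4,fy=4,interpolation=cv2.INTER_CUBIC)
cv2.imwrite('pics/c1.png',np.hstack([crop(a,240,180,90,140),crop(b,200,150,80,140)][:2]))
cv2.imwrite('pics/c2.png',crop(b,200,145,150,80))
```

```text
(no output)
```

View pics/c1.png

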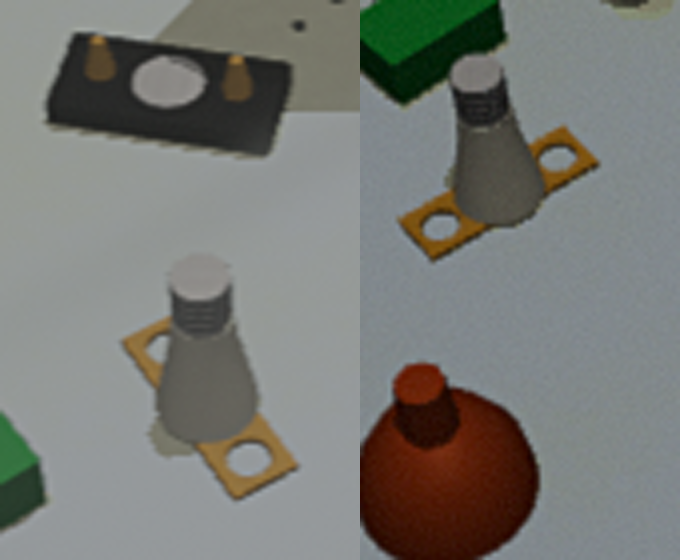

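View pics/c2.png

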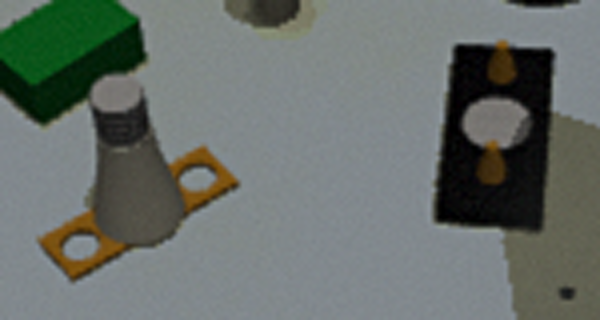

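```bash
cat > h.py <<'E'
import numpy as np,cv2
from scipy.optimize import least_squares
from workcell import *
def proj(ci,X):
    p=ci['mtx']@(ci['R']@np.asarray(X,float)+ci['t']);return p[:2]/p[2]
def W(q,P):
    x,y,a=q;c,s=np.cos(a),np.sin(a);return [x+c*P[0]-s*P[1],y+s*P[0]+c*P[1],P[2]]
def back(ci,uv,z):
    r=ci['R'].T@np.linalg.solve(ci['mtx'],[*uv,1]);o=-ci['R'].T@ci['t'];return o+r*(z-o[2])/r[2]
def fit(obs,q0):
    f=lambda q:np.concatenate([proj(ci,W(q,P))-np.array(uv) for ci,P,uv in obs])
    r=least_squares(f,q0,loss='soft_l1');return r.x,f(r.x).reshape(-1,2)
E
cat > m1.py <<'E'
from h import *
A=camera_info('scene');B=camera_info('side')
print('foot tips',back(A,(264.25,189.25),.06),back(A,(299.25,194),.06),back(B,(325.5,155.75),.06),back(B,(322.75,180.75),.06),'disc',back(A,(282,200.5),.025),back(B,(324,175.75),.025))
print('shade top',back(A,(290,249.25),.14),back(B,(229.25,168.25),.14),'holes',back(A,(302,294.75),.006),back(B,(220.5,206.25),.006),back(B,(249.75,189.75),.006))
E
python3 m1.py
```

```text
foot tips [ 0.49140879 -0.13618284  0.06      ] [ 0.43208957 -0.04293918  0.06      ] [ 0.49075563 -0.13941143  0.06      ] [ 0.4340067  -0.04585898  0.06      ] disc [ 0.46492447 -0.08738372  0.025     ] [ 0.4616013  -0.09155763  0.025     ]
shade top [0.64667718 0.1406089  0.14      ] [0.64247923 0.13652636 0.14      ] holes [0.66160233 0.19406008 0.006     ] [0.65478739 0.18955241 0.006     ] [0.62682574 0.08453075 0.006     ]
```

Run:
```python
from h import *
c=camera_info('wrist');s=get_state();p=s['tcp_pos']
o=-c['R'].T@c['t'];print('cam',o,'axis',c['R'][2],'ground',back(c,(320,200),0.0),'tcp',p,c['mtx'][0])
from scipy.spatial.transform import Rotation as R
q=s['orientation'];T=R.from_quat([q[1],q[2],q[3],q[0]]).as_matrix();print(T);print('cam in tool',T.T@(o-p),T.T@c['R'][2])
```

```text
cam [ 0.25581826 -0.52078822  0.37227985] axis [-0.26690649 -0.09194423 -0.95932642] ground [ 0.15746186 -0.56066633  0.        ] tcp [ 0.18890883 -0.54312633  0.23133291] [329.63159662   0.         315.16174368]
[[ 3.28539302e-01 -9.44490300e-01  6.79584587e-06]
 [-9.44490295e-01 -3.28539301e-01 -1.02103737e-04]
 [ 9.86686920e-05  2.71264801e-05 -9.99999995e-01]]
cam in tool [ 0.00089816 -0.07053043 -0.14094877] [-9.43494189e-04  2.82271860e-01  9.59333991e-01]
```

arm_command(steps="273 452 30 0.9;273 452 30 0.9;273 452 30 0.9;273 452 30 0.9;273 452 30 0.9;273 452 30 0.9;273 452 30 0.9;273 452 30 0.9;273 452 30 0.9;273 452 30 0.9;273 452 30 0.9;273 452 30 0.9", fingers=1, newtons=60)

```text
clock: 2.0
tcp_pos: [0.4614, -0.0921, 0.2613]
orientation: [0.0, 0.986, -0.168, -0.0]
wrist_force: [0.3, 0.4, -0.8]
finger_gap: 0.0855
```

Run:
```python
from h import *
s=get_state();print(s['clock'],s['tcp_pos'],s['qvel'].round(3) if hasattr(s['qvel'],'round') else s['qvel'],s['joint_pos'])
c=camera_info('wrist');im=read_camera('wrist')
np.savez('w1.npz',**{k:c[k] for k in ('mtx','R','t')});cv2.imwrite('pics/w1.png',im[:,:,::-1])
```

```text
2.0 [ 0.46143395 -0.09211096  0.26125691] [-0.004 -0.     0.002  0.001  0.003  0.004] [-3.67734785e-01  1.02732916e-01 -1.46217228e-01  1.32195910e+00
 -2.20190685e-04  1.54094740e+00]
```

View pics/w1.png

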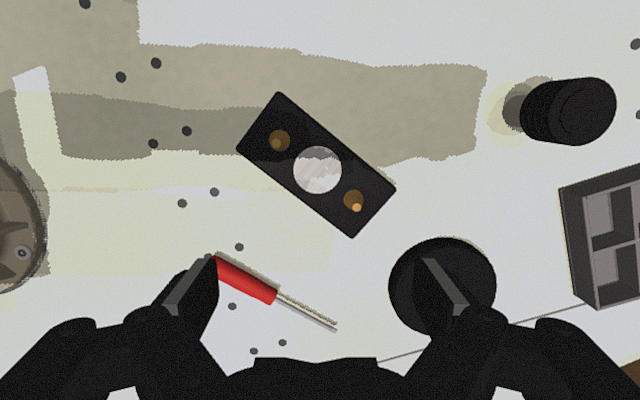

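Run:
```python
import cv2
a=cv2.imread('pics/w1.png')
cv2.imwrite('pics/w1c.png',cv2.resize(a[85:245,230:405],None,fx=3.6,fy=3.6,interpolation=cv2.INTER_CUBIC))
```

```text
(no output)
```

View pics/w1c.png

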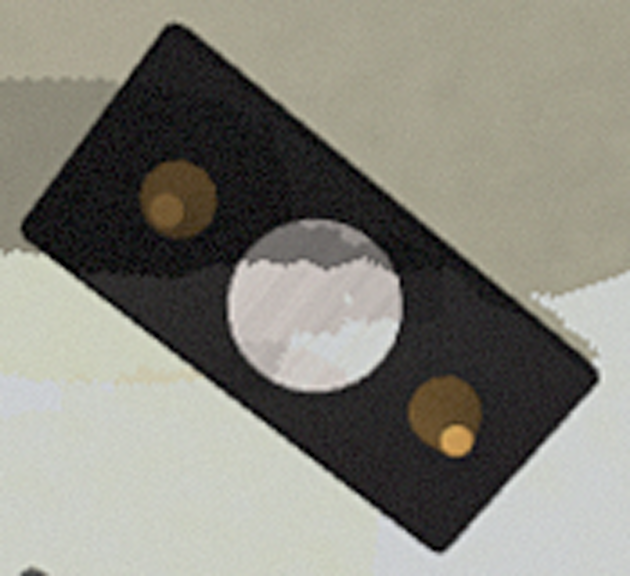

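Run:
```python
from h import *
c=dict(np.load('w1.npz'))
f=lambda u,v:((u+.5)/3.6-.5+230,(v+.5)/3.6-.5+85)
for n,p,z in [('tip',(167,210),.06),('tip',(457,440),.06),('base',(179,199),.025),('base',(445,412),.025),('disc',(315.5,305.5),.025),('c',(170,18),.025),('c',(603,375),.025),('c',(440,556),.025),('c',(16,228),.025)]:
    print(n,back(c,f(*p),z))
```

```text
tip [ 0.43410413 -0.0464888   0.06      ]
tip [ 0.49174535 -0.13943453  0.06      ]
base [ 0.43374993 -0.04667875  0.025     ]
base [ 0.4916361  -0.14052299  0.025     ]
disc [ 0.46301888 -0.09277928  0.025     ]
c [0.45054813 0.00439867 0.025     ]
c [ 0.544174   -0.14562383  0.025     ]
c [ 0.47464071 -0.18880943  0.025     ]
c [ 0.38189827 -0.0380681   0.025     ]
```

arm_command(steps="182 230 20 0.8;182 230 20 0.8;182 230 20 0.8;182 230 20 0.8;182 230 20 0.8;182 230 20 0.8;182 230 20 0.8;182 230 20 0.8")

```text
clock: 3.05
tcp_pos: [0.6429, 0.1363, 0.2816]
orientation: [0.0, 0.974, 0.228, -0.0]
wrist_force: [-0.1, 0.0, 0.7]
finger_gap: 0.0853
```

Run:
```python
from h import *
s=get_state();print(s['clock'],s['tcp_pos'],s['qvel'],s['joint_pos'])
c=camera_info('wrist');im=read_camera('wrist')
np.savez('w2.npz',**{k:c[k] for k in ('mtx','R','t')});cv2.imwrite('pics/w2.png',im[:,:,::-1])
u,v=proj(c,[.644,.138,.05]);print(u,v)
x,y=int(u)-100,max(int(v)-85,0)
print(x,y)
cv2.imwrite('pics/w2c.png',cv2.resize(im[y:y+160,x:x+200,::-1],None,fx=3.6,fy=3.6,interpolation=cv2.INTER_CUBIC))
```

```text
3.05 [0.64294268 0.13630455 0.2816484 ] [-0.00080524 -0.00600344  0.00096572 -0.00156693  0.00034456 -0.00088459] [ 8.70638853e-02  4.81717136e-01  4.18583840e-01  1.50778622e+00
 -3.93464222e-04  1.19806111e+00]
317.8748255225893 169.96097725176105
217 84
```

View pics/w2c.png

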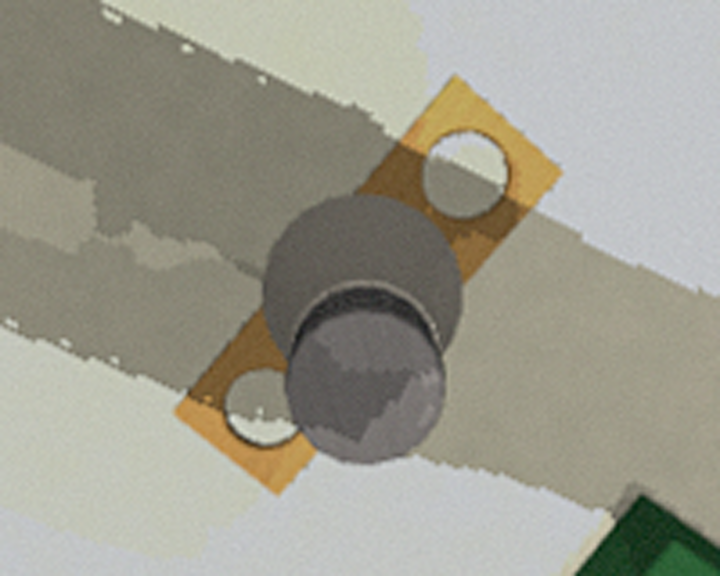

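View pics/w2.png

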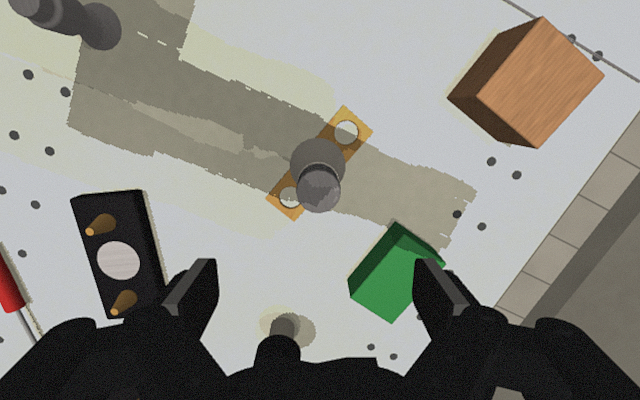

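Run:
```python
from h import *
c=dict(np.load('w2.npz'))
f=lambda u,v:((u+.5)/3.6-.5+217,(v+.5)/3.6-.5+84)
for n,p,z in [('top',(365,385),.14),('hole',(466,174),.006),('hole',(266,407),.006),('c',(456,73),.006),('c',(563,173),.006),('c',(278,496),.003),('c',(174,410),.006)]:
    print(n,back(c,f(*p),z))
print('green',back(c,(397,222),.04),back(c,(445,262),.04))
```

```text
top [0.64422314 0.13636196 0.14      ]
hole [0.65803079 0.18892131 0.006     ]
hole [0.63169401 0.0831184  0.006     ]
c [0.63944971 0.21686714 0.006     ]
c [0.6877734  0.20403792 0.006     ]
c [0.65056943 0.05299223 0.003     ]
c [0.60215857 0.06721362 0.006     ]
green [0.76104103 0.1215744  0.04      ] [0.84334083 0.10196857 0.04      ]
```

arm_command(steps="2 0 -60 0;2 0 -120 0;2 0 -160 0;2 0 -176 0;2 0 -176 0;2 0 -176 0")

```text
clock: 3.85
tcp_pos: [0.6465, 0.1363, 0.1084]
orientation: [0.0, 0.974, 0.228, 0.002]
wrist_force: [0.8, 0.8, 1.4]
finger_gap: 0.0854
```

arm_command(steps="0 0 0 0;0 0 0 0;0 0 0 0;0 0 0 0;0 0 0 0;0 0 0 0", fingers=-1, newtons=60)

```text
clock: 4.6
tcp_pos: [0.6469, 0.1364, 0.1096]
orientation: [0.001, 0.974, 0.228, 0.003]
wrist_force: [-1.5, -0.1, 5.1]
finger_gap: 0.0387
```

arm_command(steps="0 0 30 0;0 0 70 0;0 0 100 0;0 0 100 0;0 0 100 0")

```text
clock: 5.22
tcp_pos: [0.6461, 0.1364, 0.2077]
orientation: [0.0, 0.974, 0.228, 0.001]
wrist_force: [-0.5, 0.6, -3.7]
finger_gap: 0.0385
```

Run:
```python
from h import *
s=get_state();print(s)
for n in ('wrist','side'):
    im=read_camera(n);cv2.imwrite(f'pics/l_{n}.png',im[:,:,::-1])
```

```text
{'clock': 5.225, 'joint_pos': array([ 8.67972570e-02,  4.88013266e-01,  2.49384312e-01,  1.32916518e+00,
       -3.05573706e-04,  1.19782621e+00]), 'qvel': array([-0.00142439,  0.01308681, -0.0186226 ,  0.00272832, -0.0012565 ,
        0.00115527]), 'tau': array([ 2.88652768e-02, -6.15198183e+01,  3.25350702e+01, -8.61189561e-02,
       -2.21137809e-03, -5.92566244e-05]), 'tcp_pos': array([0.64607644, 0.13642913, 0.20770616]), 'orientation': array([3.65279214e-04, 9.73691850e-01, 2.27863787e-01, 1.46396589e-03]), 'wrist_force': array([-0.51148686,  0.59929323, -3.73837331]), 'ft_torque': array([-0.03226308, -0.01435019, -0.01023999]), 'finger_gap': 0.03850802279296475}
```

View pics/l_wrist.png

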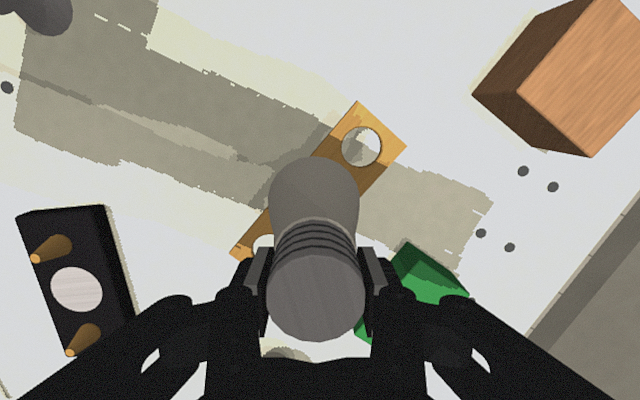

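View pics/l_side.png

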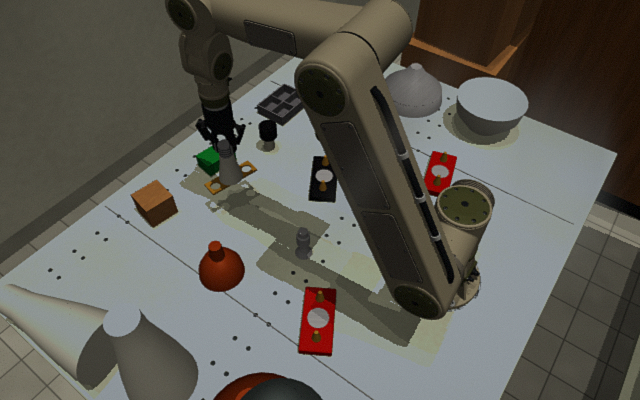

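Run:
```python
from h import *
c=camera_info('wrist');np.savez('w3.npz',**{k:c[k] for k in ('mtx','R','t')})
im=cv2.imread('pics/l_wrist.png')
cv2.imwrite('pics/lw.png',cv2.resize(im[90:350,220:420],None,fx=2.3,fy=2.3,interpolation=cv2.INTER_CUBIC))
cv2.imwrite('pics/lw2.png',cv2.resize(im[90:180,300:420],None,fx=6,fy=6,interpolation=cv2.INTER_CUBIC))
```

```text
(no output)
```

View pics/lw2.png

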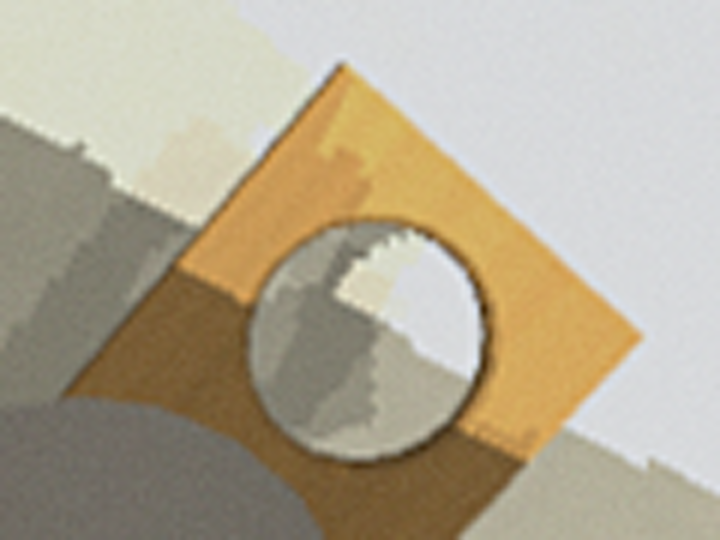

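View pics/lw.png

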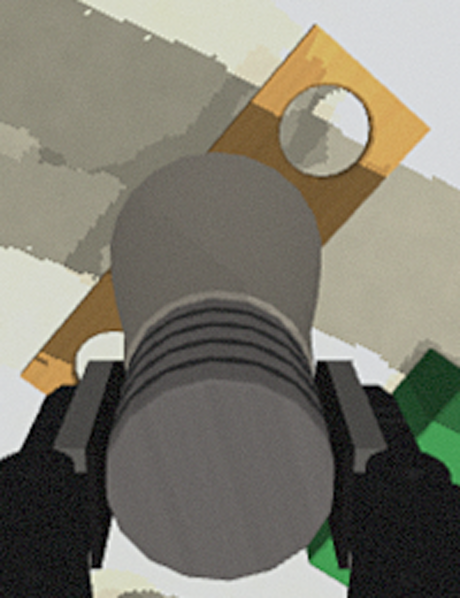

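Run:
```python
from h import *
c=dict(np.load('w3.npz'))
f=lambda u,v:((u+.5)/6-.5+300,(v+.5)/6-.5+90)
g=lambda u,v:((u+.5)/2.3-.5+220,(v+.5)/2.3-.5+90)
z=.104
pts={n:back(c,p,z) for n,p in dict(hole=f(369,340),c1=f(342,62),c2=f(643,337),e=f(62,397),c3=g(21,376)).items()}
for k,v in pts.items(): print(k,v)
print('top',back(c,g(220,478),.238))
d=pts['c1']-pts['c3'];print(np.hypot(*d[:2]),np.arctan2(-d[0],d[1]))
d=pts['c1']-pts['e'];print(np.arctan2(-d[0],d[1]))
d=pts['c2']-pts['c1'];print('w',np.hypot(*d[:2]),np.arctan2(d[1],d[0]))
```

```text
hole [0.65589446 0.1890966  0.104     ]
c1 [0.63747629 0.21623667 0.104     ]
c2 [0.68578104 0.20430345 0.104     ]
e [0.62527925 0.16614696 0.104     ]
c3 [0.60123348 0.06640932 0.104     ]
top [0.64402689 0.13690447 0.238     ]
0.1541485454957275 -0.2373380134589516
-0.23885541858006767
w 0.0497569194272648 -0.2421910820125622
```

arm_command(steps="-30 -40 20 0.1;-70 -90 25 0.28;-110 -140 25 0.46;-145 -185 25 0.64;-170 -215 20 0.76;-182 -227 10 0.793;-182 -227 0 0.793;-182 -227 0 0.793;-182 -227 0 0.793")

```text
clock: 6.45
tcp_pos: [0.4641, -0.0901, 0.2069]
orientation: [-0.0, 0.81, 0.587, 0.001]
wrist_force: [0.2, -0.6, -2.8]
finger_gap: 0.0381
```

Run:
```python
from h import *
s=get_state();print(s['clock'],s['tcp_pos'],s['orientation'],s['finger_gap'],s['wrist_force'],s['joint_pos'])
c=camera_info('wrist');np.savez('w4.npz',**{k:c[k] for k in ('mtx','R','t')})
ims={}
for n in ('wrist','scene','side'):
    im=read_camera(n)[:,:,::-1];cv2.imwrite(f'pics/p_{n}.png',im);ims[n]=im
cv2.imwrite('pics/pc.png',np.hstack([cv2.resize(ims['scene'][140:240,230:330],None,fx=4,fy=4,interpolation=2),cv2.resize(ims['side'][110:210,270:370],None,fx=4,fy=4,interpolation=2)]))
```

```text
6.45 [ 0.46413676 -0.09006719  0.20689284] [-2.68717182e-04  8.09914821e-01  5.86546979e-01  7.42432538e-04] 0.03810290534761561 [ 0.21510279 -0.57389509 -2.80697975] [-0.36268518  0.12524979 -0.25422067  1.19095963  0.00153608 -0.04546661]
```

View pics/p_wrist.png

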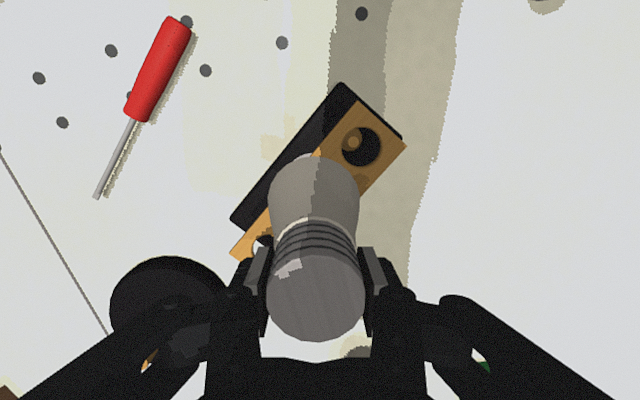

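View pics/pc.png

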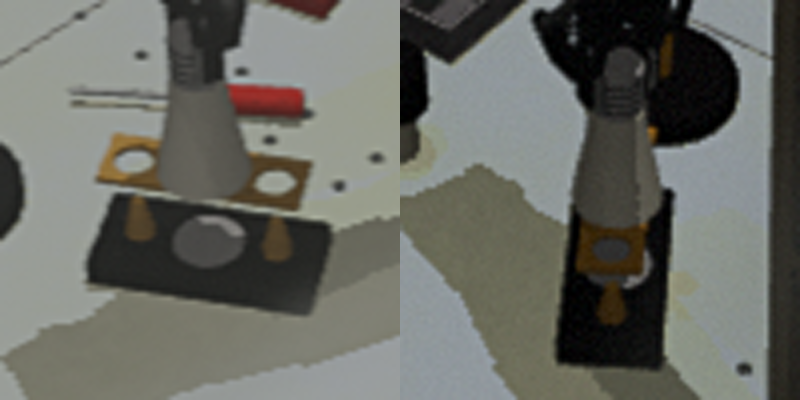

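Run:
```python
import cv2
im=cv2.imread('pics/p_wrist.png')
cv2.imwrite('pics/pw2.png',cv2.resize(im[75:175,300:420],None,fx=6,fy=6,interpolation=cv2.INTER_CUBIC))
cv2.imwrite('pics/pw3.png',cv2.resize(im[75:275,220:420],None,fx=3,fy=3,interpolation=cv2.INTER_CUBIC))
```

```text
(no output)
```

View pics/pw2.png

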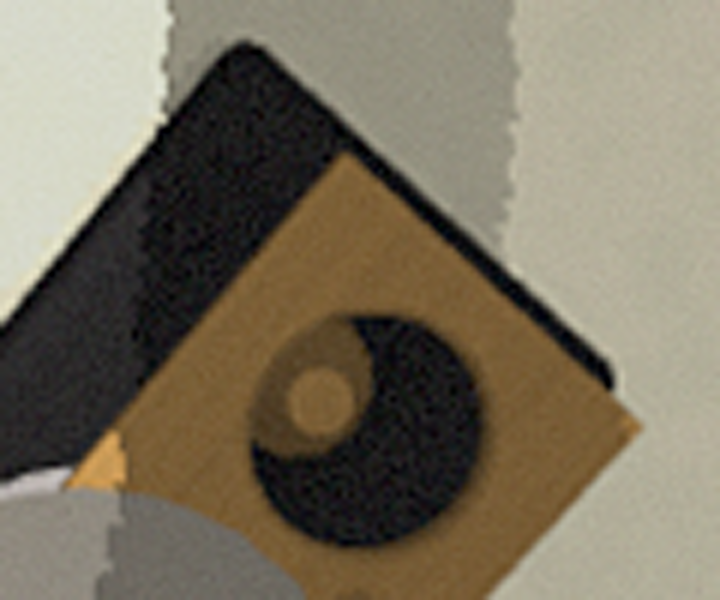

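View pics/pw3.png

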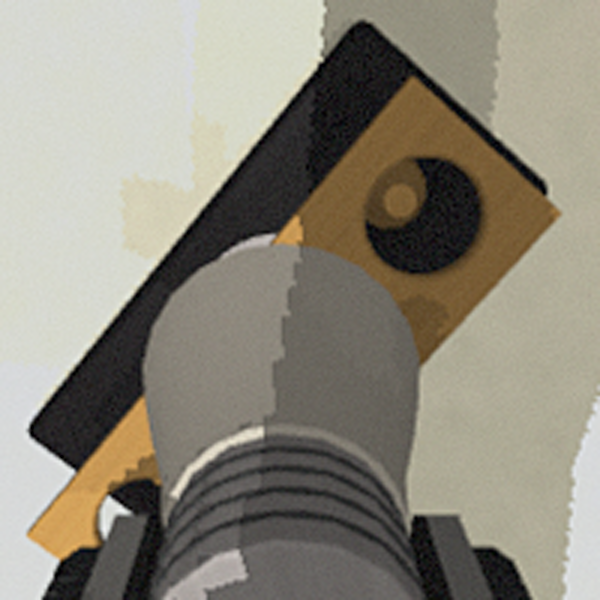

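Run:
```python
from h import *
c=dict(np.load('w4.npz'))
f=lambda u,v:((u+.5)/6-.5+300,(v+.5)/6-.5+75)
g=lambda u,v:((u+.5)/3-.5+220,(v+.5)/3-.5+75)
z=.1033
h=back(c,f(367.5,430.5),z);t=back(c,f(321,401),.06);print('hole',h,'tip',t,t-h)
p=back(c,f(344,152),z);q=back(c,f(643,428),z);r=back(c,g(27,536),z)
print(p,q,r,'mid',(q+r)/2)
d=p-r;print('plate yaw',np.arctan2(-d[0],d[1])%np.pi,np.hypot(*d[:2]));d=q-p;print(np.arctan2(d[1],d[0]))
a=back(c,g(47,414),.025);b=back(c,g(337,54),.025);d=b-a;print('foot yaw',np.arctan2(-d[0],d[1])%np.pi)
a=back(c,g(378,28),.025);b=back(c,g(541,178),.025);d=b-a;print('foot yaw short',np.arctan2(d[1],d[0]))
for n,pts in {'scene':[('tip',(135,192),(230,140),.06),('tip',(278,216),(230,140),.06),('hole',(133,161),(230,140),z),('hole',(276,182),(230,140),z)],'side':[('tip',(213,285),(270,110),.06),('hole',(211,249),(270,110),z)]}.items():
    ci=camera_info(n)
    for k,(u,v),o,zz in pts: print(n,k,back(ci,((u+.5)/4-.5+o[0],(v+.5)/4-.5+o[1]),zz))
```

```text
hole [ 0.43270946 -0.0455352   0.1033    ] tip [ 0.43322529 -0.04655733  0.06      ] [ 0.00051582 -0.00102213 -0.0433    ]
[ 0.40044362 -0.03921275  0.1033    ] [ 0.44296447 -0.0133197   0.1033    ] [ 0.4820093  -0.17074764  0.1033    ] mid [ 0.46248689 -0.09203367  0.1033    ]
plate yaw 0.5550728886055921 0.1547720570544031
0.5469739538908202
foot yaw 0.5584462498668046
foot yaw short 0.5506283178518122
scene tip [ 0.48839107 -0.14349598  0.06      ]
scene tip [ 0.43119705 -0.04436796  0.06      ]
scene hole [ 0.49467124 -0.1338627   0.1033    ]
scene hole [ 0.43684638 -0.03912748  0.1033    ]
side tip [ 0.43339013 -0.04566786  0.06      ]
side hole [ 0.43367091 -0.04255912  0.1033    ]
```

arm_command(steps="0 -1 -20 0;0 -1 -35 0;0 -1 -46 0;0 -1 -46 0;0 -1 -46 0;0 -1 -46 0")

```text
clock: 7.35
tcp_pos: [0.4647, -0.0914, 0.162]
orientation: [0.001, 0.81, 0.587, 0.001]
wrist_force: [0.3, 0.4, -3.2]
finger_gap: 0.0383
```

Run:
```python
from h import *
s=get_state();print(s['clock'],s['tcp_pos'],s['wrist_force'])
ims={}
for n in ('wrist','scene','side'):
    im=read_camera(n)[:,:,::-1];cv2.imwrite(f'pics/q_{n}.png',im);ims[n]=im
R=lambda i:cv2.resize(i,None,fx=4,fy=4,interpolation=2)
cv2.imwrite('pics/qc.png',np.hstack([R(ims['scene'][150:230,240:320]),R(ims['side'][125:205,290:350]),R(ims['wrist'][75:155,310:370])]))
```

```text
7.35 [ 0.4647461  -0.09143076  0.16196212] [ 0.33745762  0.39939744 -3.224197  ]
```

View pics/qc.png

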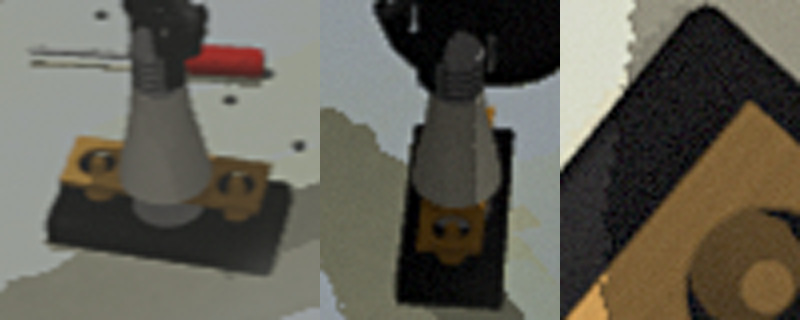

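View pics/q_wrist.png

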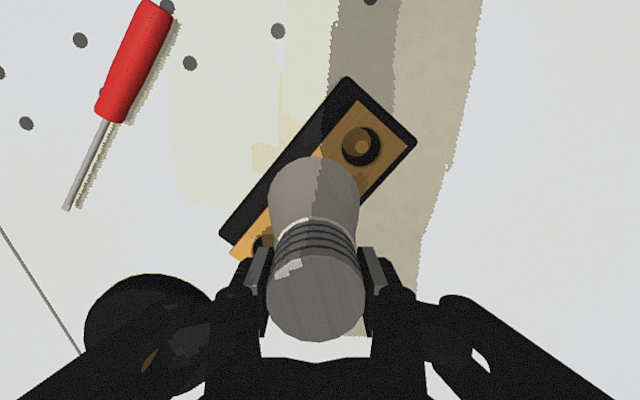

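arm_command(steps="0 0 -8 0;0 0 -14 0;0 0 -18 0;0 0 -21 0;0 0 -21 0;0 0 -21 0")

```text
clock: 8.25
tcp_pos: [0.4647, -0.0914, 0.1409]
orientation: [0.001, 0.81, 0.587, 0.001]
wrist_force: [0.7, -0.0, -3.2]
finger_gap: 0.0385
```

Run:
```python
from h import *
s=get_state();print(s['clock'],s['tcp_pos'],s['wrist_force'],s['ft_torque'])
ims={}
for n in ('wrist','scene','side'):
    im=read_camera(n)[:,:,::-1];cv2.imwrite(f'pics/r_{n}.png',im);ims[n]=im
R=lambda i:cv2.resize(i,None,fx=4,fy=4,interpolation=2)
cv2.imwrite('pics/rc.png',np.hstack([R(ims['scene'][150:230,240:320]),R(ims['side'][125:205,290:350]),R(ims['wrist'][110:190,325:385])]))
```

```text
8.25 [ 0.46467672 -0.09136581  0.14087065] [ 0.65668085 -0.04747527 -3.17082219] [ 0.02488632 -0.01356325  0.00091916]
```

View pics/rc.png

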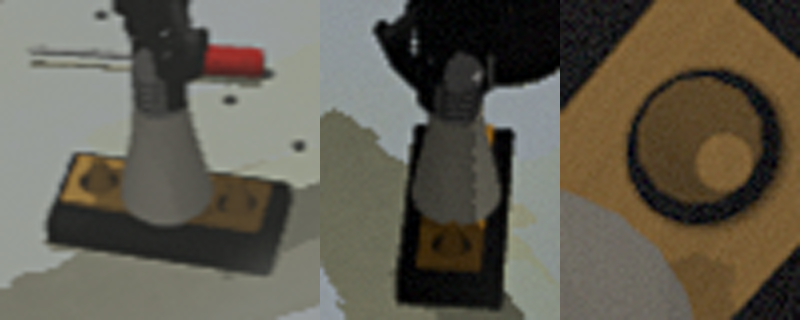

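Both pegs are well inside the holes and the force shows only the shade's weight. I'll lower gently to contact.

arm_command(steps="0 0 -1.5 0;0 0 -3 0;0 0 -4.5 0;0 0 -5.5 0;0 0 -5.5 0;0 0 -5.5 0")

```text
clock: 9.15
tcp_pos: [0.4647, -0.0914, 0.1355]
orientation: [0.001, 0.81, 0.587, 0.001]
wrist_force: [0.2, 0.3, -2.5]
finger_gap: 0.0385
```

arm_command(steps="0 0 -0.7 0;0 0 -1.4 0;0 0 -2 0;0 0 -2 0;0 0 -2 0")

```text
clock: 9.78
tcp_pos: [0.4651, -0.0916, 0.1347]
orientation: [0.001, 0.81, 0.587, 0.002]
wrist_force: [-2.7, 1.0, 6.1]
finger_gap: 0.0382
```

Contact came at 0.1347 m, where 0.1346 m was expected, with +6 N. Now I'll release and rise.

arm_command(steps="0 0 0 0;0 0 0 0;0 0 0 0;0 0 0 0;0 0 0 0;0 0 0 0", fingers=1)

```text
clock: 10.52
tcp_pos: [0.4651, -0.0916, 0.1347]
orientation: [0.001, 0.81, 0.587, 0.002]
wrist_force: [-0.3, -0.6, -0.3]
finger_gap: 0.0851
```

arm_command(steps="0 0 20 0;0 0 60 0;0 0 110 0;0 0 140 0;0 0 140 0;0 0 140 0")

```text
clock: 11.28
tcp_pos: [0.4648, -0.0915, 0.2738]
orientation: [0.001, 0.81, 0.587, 0.001]
wrist_force: [0.2, 1.5, -0.8]
finger_gap: 0.0852
```

Run:
```python
from h import *
s=get_state();print(s['clock'],s['tcp_pos'],s['wrist_force'],s['finger_gap'])
ims={}
for n in ('wrist','scene','side'):
    im=read_camera(n)[:,:,::-1];cv2.imwrite(f'pics/z_{n}.png',im);ims[n]=im
R=lambda i:cv2.resize(i,None,fx=3,fy=3,interpolation=2)
cv2.imwrite('pics/zc.png',np.hstack([R(ims['scene'][140:240,235:320]),R(ims['side'][110:210,280:355]),R(ims['wrist'][80:180,270:370])]))
c=camera_info('wrist');print('expected holes px z=.031',[proj(c,W((.4628,-.093,.553),P)) for P in ((0,.055,.031),(0,-.055,.031))],proj(c,W((.4628,-.093,.553),(0,0,.165))))
```

```text
11.275 [ 0.46475759 -0.0914645   0.27379228] [ 0.17616284  1.52451511 -0.82801556] 0.08518204663135473
expected holes px z=.031 [array([345.21162842, 132.60534286]), array([284.89523782, 203.34307295])] [313.94075546 200.40016887]
```

View pics/zc.png

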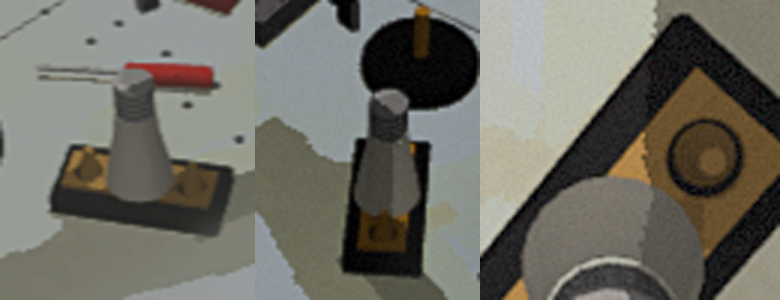

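View pics/z_scene.png

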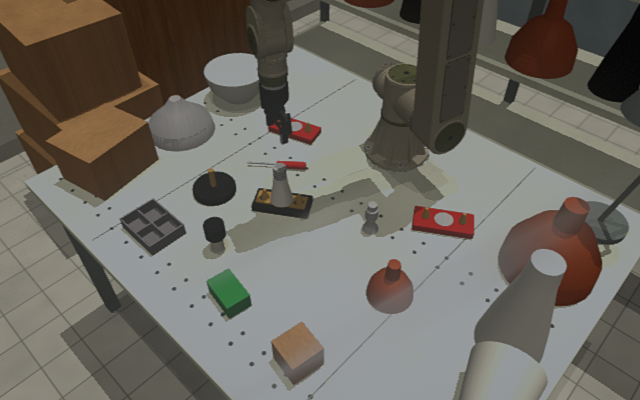

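The shade is on the black foot at scene (282,190), with both pegs up through the plate and the plate flat. The copper dome is still at scene (390,287).

```bash
python3 -c "
from workcell import *
print(hand_in())"
```

```text
the job is handed in; nothing more can be done
None
```

I put the white shade on the black two-peg foot, let go, and handed the job in. About 11.4 s of the 43 s had been used.

- **Fit:** I gripped the shade by its collar, turned it about 0.79 rad to line up with the foot and lowered it in stages. Contact came at a tool height of 0.1347 m, against 0.1346 m expected, with a peak reading of about 6 N. After release the force was near zero and the gripper was lifted clear.
- **Last pictures:** Both pegs stand up through the holes, evenly spaced in the one I could see clearly from above. The plate lies flat on the foot. The copper shade shows at the same place as at the start, and I touched neither of the red look-alikes.
- **Disagreement:** While the shade hung over the foot, the scene and side cameras put its plate 3 to 5 mm away from where the wrist camera did. I followed the wrist camera, and the contact height and final pictures agreed with it.

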